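# Tilt the T-handled valve key out of the slotted bin

## Robot

A 7-joint arm with a two-finger parallel gripper is mounted at the origin on the work surface. World frame = base frame: x ahead of the robot, y to its left, z up, the work surface at z = 0. Lengths are in m, angles in rad, forces in N, time in s.
With the tool pointing down it reaches from about 0.4 to 0.85 m from the base axis. Payload 10.4 kg.
Tool frame: the origin (TCP) lies between the finger pads; the fingertips stand 22 mm ahead of it and the grasp point (between the pads) lies 3 mm ahead of it (r.nose_length is the distance from the TCP to the fingertips, in m); z points along the fingers, y is the line along which they close (so a half turn about z gives the same grasp; the last joint's range is limited). The gripper opens to 87 mm and grips with 3 to 60 N. Pads are 19 mm wide; open, the fingers measure 117 mm over their backs; the gripper's body (75 mm by 190 mm) begins 51 mm behind the grasp point.
Start: joints at [-0.023, 0.332, -0.065, 1.46, 0.022, 1.35, -0.088], TCP at [0.625, 0, 0.245] pointing down, gripper open.
Joint ranges: [-2.6, 2.6], [-0.5, 2.12], [-1.47, 1.34], [0.16, 2.42], [-1.27, 4.41], [0.06, 2.06], [-2.6, 2.6]. Speed limits (rad/s): [2.22, 2.22, 2.79, 2.79, 3.14, 3.14, 3.14].

## Interface

Orientations are given as a unit quaternion [x, y, z, w].
In Python, from bench import readout, cams, r gives the robot as it stands. The module is installed in compiled form; this text tells all that it offers.
- The arm moves only by the tool step_arm, never from a script. Its argument "deltas" is a list that holds one entry, the list of rows, each a list of 7 numbers: the turn, a rotation vector about the tool's x, y, z in rad, then the shift along the tool's x, y, z in m, then the opening in per cent of the stroke, from 0 (shut) to 100 (fully open). A call has 1 to 20 rows; each row is the pose to reach, as a shift and turn from the pose commanded when the call began, along the tool's axes at that moment; what a row does not reach only later rows make up. A row lasts 1/8 s, in which the tool goes at most 62.5 mm and 10.7 degrees, less where a joint would pass 70% of its speed; a pose out of reach is approached as far as the arm can. A call with a gripper value outside its range is refused whole. The fingers move at their own pace and stop on an object; "squeeze" is the grip in N (left out, the last holds). Time passes only in rows, so rows that repeat a pose let the fingers close. It gives the time, the measured TCP pose, the force, the opening and the grip force at its end, in the units of the state.
- readout.read_state(): the state, without advancing time (a new reading comes with each control period).
- cams.camera(name): name is "scene" or "side" or "wrist"; returns a dict with "img" (400x640x3 uint8, red, green, blue), "fx", "fy", "cx", "cy" (pixels), "origin" and "rotation" of the camera in the world; the wrist camera has in their place "T_tool_cam" (4x4, takes a point from camera to tool coordinates, whose origin is the TCP and whose axes are the flange's). Camera axes: x right, y up, looking along -z (the intrinsics and any distortion apply to the point x, -y, -z); pixel columns grow to the right and rows downward; lengths in m; the calibration is good to about 2 mm. A picture is of the moment at which its call begins: read the wrist's pose just before it. There is no depth.
- r.close_job(): hands the job in; it is judged then, once.
The state is a dict: "time": time; "joint_positions": joint angles; "joint_vel": joint speeds; "joint_torque": joint torques, N m; "ee_pos": TCP position; "eef_rot": TCP orientation; "ft_force": force on the tool from outside, world axes, zero at the start; "torque": the same for the moment, N m; "width": finger opening in m; "grip_force": force on a finger pad.
Only numpy, scipy, OpenCV 4.12 (cv2) and the standard library are available. Lean on these libraries where they do the work, as an engineer would, in place of code of your own. Each camera call takes 0.05 s, during which the arm holds its last target. There are 200 camera calls.

## Task

Take the T-handled valve key out of the blue bin: its shank pokes out through a slot in the end wall, and its handle is too wide for the slot, so grip the shank inside the bin, tilt the handle end up over the opposite wall and draw the shank back in through the slot and out. Then lay the key down flat, without dropping it, in the empty long compartment of the shallow kit tray. Leave the plain flat bar lying where it is in the bin.

Things in the scene. Friction and masses are not known exactly. Their poses are not given: they have to be found in the camera images.
- tkey: Loose steel T: square shank 12 x 12 mm, crosswise handle 60 mm long (12 x 12 mm) at its -y end; 240 mm over all, 0.2 to 0.4 kg. Origin at mid-length, mid-section: tip at y = +120 mm, handle end face at y = -120; x along handle, z up. Balances near y = -25 mm: grip the shank there. Starts on the bin floor in one slot, about along the bin's y axis, tip 55 to 71 mm outside the wall.
- flatbar: Loose plain flat steel bar without a handle, 240 x 22 x 8 mm, long along its y axis, origin at its middle. It lies in the bin in the other slot, side by side with the key (either way round). Leave it.
- bin: Fixed blue bin on feet, open top; origin at table height under its centre. Floor top z = 60 mm; inside 160 (x) by 190 mm (y), walls 4 mm, tops at z = 108. The +y wall (y = 95 to 99) has two slots at x = -40 and +40 mm, 30 mm wide, from z = 60 up to 98, closed above. Outside, the key's tip is free to dip. Handle end raised 25 deg clears the -y wall and fits the slot.
- tray: Fixed shallow plastic tray, two long compartments, walls 4 mm thick and 19 mm high, floor top at z = 4 mm. Origin at table height under the centre of the empty one, 100 mm wide (x) by 300 mm long (y) inside. The second (x = +54 to +154 mm) holds an end plate, a collar and a coupler, up to 56 mm high; nothing goes there.
There are look-alikes about, which are no part of the job. What is shaped like the flatbar but pink, purple or turquoise is not meant.

How it is judged:
By the outcome, as a careful person would: the job done as asked, in the order asked, and still so for the second after the job is handed in, with the robot touching nothing.
It also fails if it takes over 45 s, if anything falls off the work surface, if the arm or the gripper's body presses on something with over 40 N, if the wrist force passes 120 N, or if a joint passes its speed limit or range.

## Working session

There is one attempt and no reset: what is moved stays moved. The work goes in short steps, Python scripts to look and compute and a tool call to move; the robot and the scene stay as the last step left them, time stands still between calls to the robot, and variables do not carry over. Pictures are saved under pics/ and viewed, at most 10 in all, crops included, and the job is handed in when it is done.

Besides the shell and the picture viewer there is one more tool, called after ">>>" as name(argument=value, ...), one argument or row to a line, values as JSON. step_arm: Moves the arm, as the interface text tells. Its arguments: {"type":"object","properties":{"deltas":{"type":"array"},"squeeze":{"type":"number"}},"required":["deltas"]}

```bash
mkdir -p pics; cat > h.py <<'E'
import numpy as np, cv2
from bench import readout, cams, r
from scipy.spatial.transform import Rotation as R
def snap(n,f):
    s=readout.read_state(); c=cams.camera(n); cv2.imwrite('pics/'+f,c['img'][:,:,::-1])
    if 'T_tool_cam' in c:
        T=np.eye(4);T[:3,:3]=R.from_quat(s['eef_rot']).as_matrix();T[:3,3]=s['ee_pos'];T=T@c['T_tool_cam'];c['origin']=T[:3,3];c['rotation']=T[:3,:3]
    else: c['origin']=np.array(c['origin']);c['rotation']=np.array(c['rotation'])
    np.save('pics/'+f+'.npy',{k:v for k,v in c.items()},allow_pickle=True); return c
def load(f): return np.load('pics/'+f+'.npy',allow_pickle=True).item()
def ray(c,u,v,z):
    d=c['rotation']@np.array([(u-c['cx'])/c['fx'],-(v-c['cy'])/c['fy'],-1]); o=c['origin']
    return o+d*(z-o[2])/d[2]
def proj(c,P):
    q=(np.atleast_2d(P)-c['origin'])@c['rotation']
    return np.c_[c['cx']-c['fx']*q[:,0]/q[:,2], c['cy']+c['fy']*q[:,1]/q[:,2]]
E
python3 - <<'E'
from h import *
for n in ['scene','side','wrist']:
    c=snap(n,n+'0.png'); print(n,[k for k in c],c['fx'],c['cx'],c['cy'],c['origin'],c['rotation'].round(3).tolist())
s=readout.read_state();print(s['ee_pos'],s['eef_rot'],s['ft_force'],s['width'])
E
```

```text
scene ['img', 'fx', 'fy', 'cx', 'cy', 'origin', 'rotation'] 422.41494827256827 320.3130777211871 199.04615708125345 [ 1.09134365 -0.22571148  0.96290357] [0.285, 0.173, 0.475, 0.814]
side ['img', 'fx', 'fy', 'cx', 'cy', 'origin', 'rotation'] 440.9674493315824 314.8902941916819 204.24994090014954 [0.29816934 0.73781789 0.89646604] [-0.034, 0.322, 0.938, -0.122]
wrist ['img', 'fx', 'fy', 'cx', 'cy', 'T_tool_cam', 'origin', 'rotation'] 294.06406598131565 310.69590430488006 198.63639788098573 [0.62471388 0.06747709 0.38361732] [[1.0, -0.0, 0.001], [-0.0, 0.968, 0.252], [-0.001, -0.252, 0.968]]
[6.24740494e-01 2.00828232e-05 2.43958948e-01] [ 7.07102258e-01  7.07111110e-01 -3.82085789e-04 -3.59165507e-04] [-0.84027014 -0.40671725  0.85941825] 0.08677296364799544
```

View pics/scene0.png

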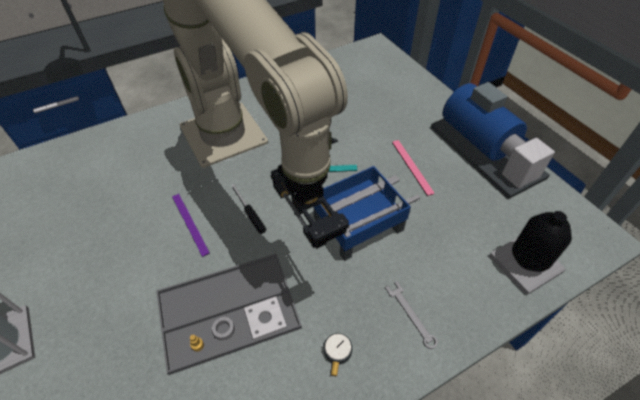

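View pics/side0.png

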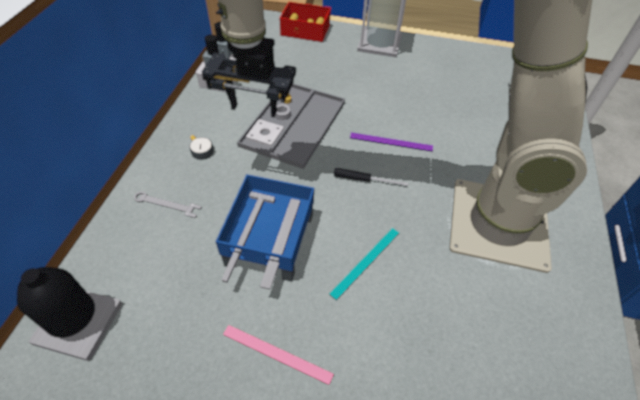

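View pics/wrist0.png

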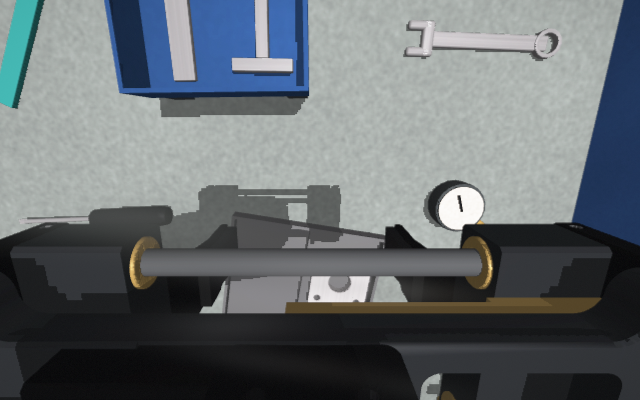

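```bash
cat >> h.py <<'E'
_l=load
def load(f):
    c=_l(f); q=np.array(c['rotation'])
    c['rotation']=R.from_quat(q).as_matrix() if q.size==4 else q
    return c
E
python3 - <<'E'
from h import *
w=load('wrist0.png');s=load('side0.png');c=load('scene0.png')
for n,k,p,z in [('w handle top corners',w,[(232,58),(292,58),(232,73),(292,73)],.072),('w shank',w,[(257,3),(267,3),(256,57),(268,57)],.072),('w bin top -y',w,[(121,93),(309,93)],.108),('w flat',w,[(166,0),(188,0),(173,80),(195,80)],.068),
 ('side bin top',s,[(248,177),(313,187),(294,270),(219,240)],.108),('side key tip',s,[(226,279)],.066),('side handle',s,[(249,196),(274,200)],.072),
 ('scene tray',c,[(158,291),(277,254),(300,327),(168,371),(163,330),(290,290)],.019),('side tray',s,[(345,100),(305,166),(238,145)],.019)]:
    print(n,[ray(k,u,v,z)[:2].round(3).tolist() for u,v in p])
im=cv2.imread('pics/scene0.png')[230:390,140:330]; a=cv2.resize(im,None,fx=2.6,fy=2.6,interpolation=2)
im=cv2.imread('pics/side0.png')[165:295,205:325]; b=cv2.resize(im,None,fx=3.2,fy=3.2,interpolation=2)
h=np.zeros((600,800,3),np.uint8); h[:416,:384]=b[:416,:384]; h2=a; h[:416,384:800]=a[:416,:416]; cv2.imwrite('pics/crop.png',h)
E
```

```text
w handle top corners [[0.548, 0.128], [0.606, 0.128], [0.547, 0.114], [0.606, 0.114]]
w shank [[0.574, 0.175], [0.584, 0.175], [0.571, 0.129], [0.583, 0.129]]
w bin top -y [[0.456, 0.092], [0.623, 0.092]]
w flat [[0.488, 0.179], [0.509, 0.179], [0.486, 0.108], [0.508, 0.108]]
side bin top [[0.614, 0.107], [0.458, 0.096], [0.439, 0.318], [0.613, 0.29]]
side key tip [[0.578, 0.354]]
side handle [[0.606, 0.134], [0.544, 0.13]]
scene tray [[0.476, -0.349], [0.525, -0.05], [0.729, -0.088], [0.675, -0.383], [0.579, -0.367], [0.634, -0.066]]
side tray [[0.47, -0.341], [0.515, -0.042], [0.717, -0.069]]
```

View pics/crop.png

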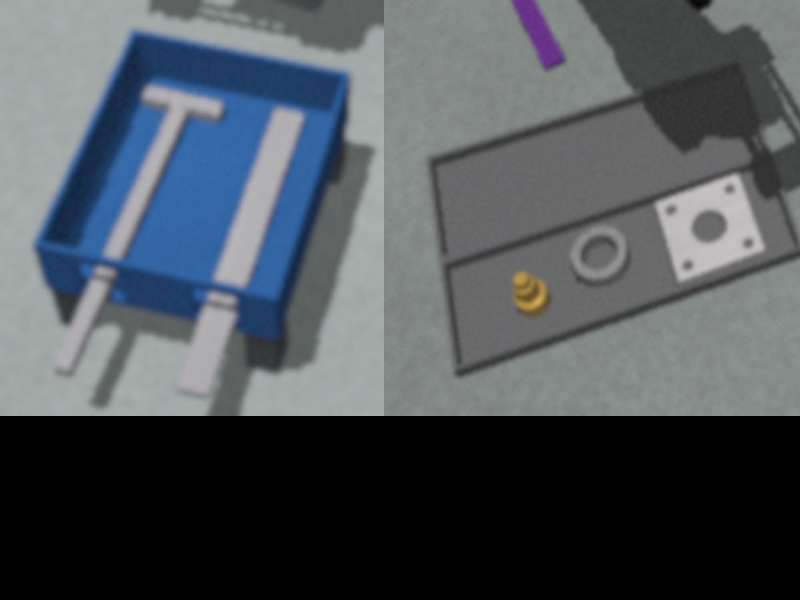

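The scene picture shows the tray at (158..300, 254..371), with the near-robot compartment empty. In the side picture the key is in the bin's left slot: handle near (262,198), tip near (226,279). The wrist view agrees, with the key at world x≈0.578 and y from 0.114 to 0.354. Next I'll move above the grip point, narrow the fingers and look again.

>>> step_arm(
  deltas=[
    [[0,0,0,0.04,-0.012,0,60],[0,0,0,0.09,-0.024,0,40],[0,0,0,0.14,-0.036,0,40],[0,0,0,0.17,-0.046,0,40],[0,0,0,0.17,-0.046,0,40],[0,0,0,0.17,-0.046,0,40]],
  ],
  squeeze=45,
)

```text
time: 0.9
ee_pos: [0.5793, 0.1689, 0.2443]
eef_rot: [0.707, 0.707, -0.0, 0.0]
ft_force: [0.6, -0.3, 0.7]
width: 0.0379
grip_force: 0.0
```

```bash
python3 - <<'E'
from h import *
snap('wrist','wrist1.png');snap('scene','scene1.png');s=readout.read_state();print(s['ee_pos'],s['eef_rot'],s['width'],s['time'],s['ft_force'])
a=cv2.imread('pics/wrist1.png'); b=cv2.resize(cv2.imread('pics/scene1.png')[240:380,150:310],None,fx=1.4,fy=1.4)
h=np.zeros((596,640,3),np.uint8);h[:400]=a;h[400:596,:224]=b;cv2.imwrite('pics/w1c.png',h)
E
```

```text
[0.57950295 0.16839264 0.24441763] [ 7.07905088e-01  7.06307506e-01 -2.17810301e-04  2.14035301e-04] 0.036093098906824606 1.0 [-0.4290722  -0.24137788 -0.08062681]
```

View pics/w1c.png

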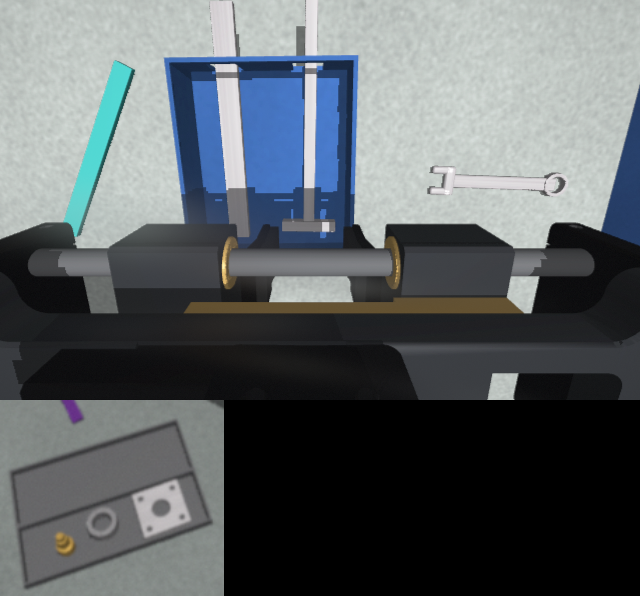

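The wrist picture shows the key shank at u≈304–316 and the handle at (282–335, 220–232). The bin's +y rim is at v≈60 from u=165 to 358. The tray is fully visible in the scene picture.

```bash
python3 - <<'E'
from h import *
w=load('wrist1.png');c=load('scene1.png')
im=w['img'].astype(int)
for v in (20,90,150,180,200,224):
    row=im[v,:,:]; m=(row.min(1)>95); m[:270]=0;m[340:]=0
    u=np.flatnonzero(m); 
    if len(u): print(v,u.min(),u.max(),ray(w,u.min(),v,.072).round(4),ray(w,u.max()+1,v,.072).round(4))
print('rim',[ray(w,u,v,.108)[:2].round(3).tolist() for u,v in [(165,58),(358,57),(352,240)]])
print('handle',[ray(w,u,v,.072)[:2].round(3).tolist() for u,v in [(282,220),(335,220),(282,232),(335,232)]])
print('tray',[ray(c,150+u/1.4,240+(v-400)/1.4,.019)[:2].round(3).tolist() for u,v in [(11,472),(178,423),(194,473),(19,527),(211,522),(26,586)]])
E
```

```text
20 270 339 [0.5407 0.3298 0.072 ] [0.6069 0.3297 0.072 ]
90 305 316 [0.5734 0.2673 0.072 ] [0.5854 0.2673 0.072 ]
150 304 315 [0.572  0.2078 0.072 ] [0.5847 0.2078 0.072 ]
180 304 315 [0.5718 0.1758 0.072 ] [0.5848 0.1758 0.072 ]
200 304 313 [0.5717 0.1534 0.072 ] [0.5827 0.1534 0.072 ]
224 282 334 [0.5468 0.1256 0.072 ] [0.6063 0.1255 0.072 ]
rim [[0.453, 0.29], [0.62, 0.291], [0.621, 0.121]]
handle [[0.547, 0.13], [0.606, 0.13], [0.547, 0.116], [0.606, 0.116]]
tray [[0.477, -0.35], [0.532, -0.052], [0.637, -0.072], [0.582, -0.366], [0.73, -0.087], [0.68, -0.383]]
```

>>> step_arm(
  deltas=[
    [[0,0,0,0.02,-0.001,0.0,34],[0,0,0,0.04,-0.001,0.03,34],[0,0,0,0.04,-0.001,0.07,34],[0,0,0,0.04,-0.001,0.11,34],[0,0,0,0.04,-0.001,0.135,34],[0,0,0,0.04,-0.001,0.15,34],[0,0,0,0.04,-0.001,0.158,34],[0,0,0,0.04,-0.001,0.16,34],[0,0,0,0.04,-0.001,0.16,34]],
  ],
)

```text
time: 2.12
ee_pos: [0.5785, 0.2103, 0.0854]
eef_rot: [0.707, 0.707, 0.001, 0.0]
ft_force: [0.3, 0.0, -0.5]
width: 0.0296
grip_force: 0.0
```

>>> step_arm(
  deltas=[
    [[0,0,0,0,0,0,20],[0,0,0,0,0,0,8],[0,0,0,0,0,0,0],[0,0,0,0,0,0,0],[0,0,0,0,0,0,0],[0,0,0,0,0,0,0]],
  ],
  squeeze=45,
)

```text
time: 2.88
ee_pos: [0.5782, 0.2101, 0.0849]
eef_rot: [0.707, 0.707, 0.0, 0.0]
ft_force: [-1.5, -1.0, 5.2]
width: 0.0108
grip_force: 45.0
```

>>> step_arm(
  deltas=[
    [[0,0,0,0,0,-0.002,0],[0,-0.0436,0,0.001,0,-0.005,0],[0,-0.0873,0,0.002,0,-0.009,0],[0,-0.131,0,0.0025,0,-0.0135,0],[0,-0.1745,0,0.003,0,-0.0185,0],[0,-0.218,0,0.004,0,-0.0235,0],[0,-0.262,0,0.005,0,-0.0285,0],[0,-0.305,0,0.006,0,-0.033,0],[0,-0.349,0,0.0065,0,-0.037,0],[0,-0.393,0,0.007,0,-0.042,0],[0,-0.436,0,0.008,0,-0.0465,0],[0,-0.436,0,0.008,0,-0.0465,0]],
  ],
)

```text
time: 4.38
ee_pos: [0.5777, 0.2195, 0.1309]
eef_rot: [0.69, 0.691, -0.153, 0.153]
ft_force: [-0.3, 0.6, -3.4]
width: 0.0116
grip_force: 45.0
```

```bash
python3 - <<'E'
from h import *
snap('side','side2.png');snap('scene','scene2.png');s=readout.read_state();print(s['ee_pos'],R.from_quat(s['eef_rot']).as_matrix().round(3).tolist(),s['joint_positions'],s['ft_force'],s['torque'])
a=cv2.resize(cv2.imread('pics/side2.png')[120:300,180:340],None,fx=2.5,fy=2.5,interpolation=2); b=cv2.resize(cv2.imread('pics/scene2.png')[120:280,260:420],None,fx=2.4,fy=2.4,interpolation=2)
h=np.zeros((450,800,3),np.uint8);h[:,:400]=a;h[:384,400:784]=b;cv2.imwrite('pics/c2.png',h)
E
```

```text
[0.57802568 0.21820043 0.13096372] [[-0.0, 1.0, 0.0], [0.907, 0.0, -0.422], [-0.422, 0.0, -0.907]] [-0.55969389  0.55470774 -0.08546486  1.45783714  0.39581136  1.41634481
 -0.75666866] [ 0.92409376 -0.44935297 -2.66521429] [0.75557578 0.0011195  0.01625078]
```

View pics/c2.png

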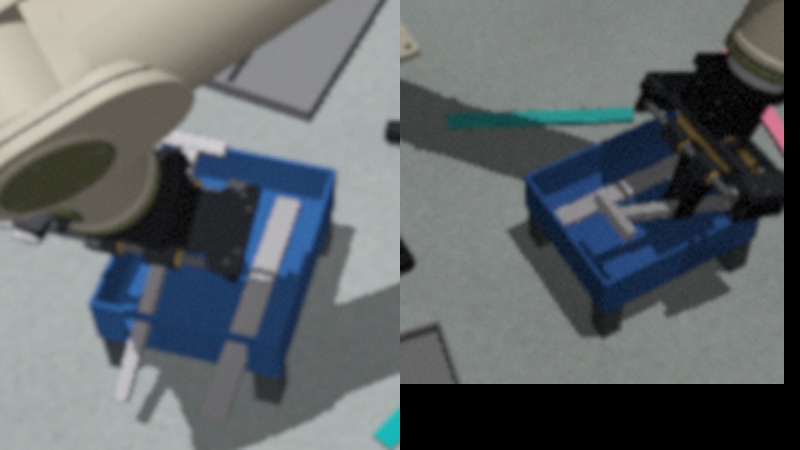

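The crops show the key held and tilted: the handle is raised near the -y wall at (615,210), and the tip dips through the slot at (123,390). The wrist carries only the key's weight. Next I'll draw along the key's axis, then lift.

>>> step_arm(
  deltas=[
    [[0,0,0,-0.01,0,0,0],[0,0,0,-0.022,0,0,0],[0,0,0,-0.035,0,0,0],[0,0,0,-0.048,0,0,0],[0,0,0,-0.061,0,0,0],[0,0,0,-0.074,0,0,0],[0,0,0,-0.086,0,0,0],[0,0,0,-0.09,0,0,0],[0,0,0,-0.09,0,0,0],[0,0,0,-0.1,0,-0.022,0],[0,0,0,-0.111,0,-0.045,0],[0,0,0,-0.122,0,-0.068,0],[0,0,0,-0.132,0,-0.091,0],[0,0,0,-0.138,0,-0.104,0],[0,0,0,-0.138,0,-0.104,0]],
  ],
)

```text
time: 6.35
ee_pos: [0.5783, 0.1373, 0.284]
eef_rot: [0.69, 0.69, -0.152, 0.153]
ft_force: [0.7, 1.1, -3.4]
width: 0.0113
grip_force: 45.0
```

```bash
python3 - <<'E'
from h import *
snap('side','side3.png');snap('scene','scene3.png');s=readout.read_state();print(s['ee_pos'],s['joint_positions'],s['ft_force'],s['width'])
a=cv2.resize(cv2.imread('pics/side3.png')[80:300,180:380],None,fx=2,fy=2,interpolation=2); b=cv2.resize(cv2.imread('pics/scene3.png')[120:320,230:430],None,fx=2,fy=2,interpolation=2)
h=np.zeros((440,800,3),np.uint8);h[:,:400]=a;h[:400,400:800]=b;cv2.imwrite('pics/c3.png',h)
E
```

```text
[0.57773401 0.13691267 0.2824827 ] [-0.47439352  0.36324182 -0.05663689  1.40477036  0.39321334  1.60464387
 -0.56168005] [-0.2163087   0.07747213 -3.19407817] 0.011532538548382374
```

View pics/c3.png

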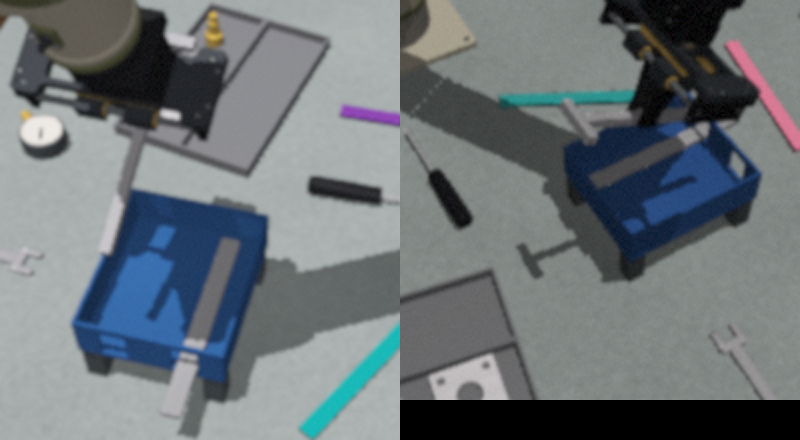

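The key is clear of the bin, with its T shadow on the table at (545,255), and the flat bar still lies in its slot. Next I'll level the key and carry it toward the tray.

>>> step_arm(
  deltas=[
    [[0,0.07,0,0,0,0,0],[0,0.16,0,0,0,0,0],[0,0.25,0,-0.018,0,0.0084,0],[0,0.34,0,-0.045,0,0.021,0],[0,0.4,0,-0.075,0,0.035,0],[0,0.436,0,-0.11,0,0.051,0],[0,0.436,0,-0.145,0,0.0675,0],[0,0.436,0,-0.172,0,0.08,0],[0,0.436,0,-0.181,0,0.0843,0],[0,0.436,0,-0.181,0,0.0843,0]],
  ],
)

```text
time: 7.7
ee_pos: [0.5777, -0.0627, 0.2828]
eef_rot: [0.707, 0.707, -0.0, -0.0]
ft_force: [0.8, -0.1, -3.3]
width: 0.0114
grip_force: 45.0
```

>>> step_arm(
  deltas=[
    [[0,0,0.03,-0.01,0,0,0],[0,0,0.06,-0.035,-0.006,0,0],[0,0,0.1,-0.065,-0.012,0,0],[0,0,0.14,-0.095,-0.018,0,0],[0,0,0.17,-0.118,-0.021,0,0],[0,0,0.175,-0.13,-0.023,0,0],[0,0,0.175,-0.13,-0.023,0,0],[0,0,0.175,-0.13,-0.023,0,0]],
  ],
)

```text
time: 8.7
ee_pos: [0.5554, -0.1915, 0.2835]
eef_rot: [0.766, 0.643, 0.0, -0.0]
ft_force: [-0.2, 0.8, -2.8]
width: 0.0113
grip_force: 45.0
```

```bash
python3 - <<'E'
from h import *
for n in ('wrist','scene','side'): snap(n,n+'4.png')
s=readout.read_state();print(s['ee_pos'],R.from_quat(s['eef_rot']).as_matrix().round(3).tolist(),s['joint_positions'],s['ft_force'],s['width'])
a=cv2.imread('pics/wrist4.png'); b=cv2.imread('pics/scene4.png')[220:400,140:340];d=cv2.imread('pics/side4.png')[60:240,180:380]
h=np.zeros((600,800,3),np.uint8);h[:400,:640]=a;h[400:600,:222]=cv2.resize(b,(222,200));h[400:600,230:452]=cv2.resize(d,(222,200));cv2.imwrite('pics/c4.png',h)
E
```

```text
[ 0.55533211 -0.19175301  0.28362964] [[0.172, 0.985, 0.0], [0.985, -0.172, 0.0], [0.0, 0.0, -1.0]] [ 0.11750805  0.22809859  0.16448418  1.51504036 -0.03793894  1.40151592
  0.11094646] [ 0.79042785 -0.43105007 -3.43564019] 0.011459065191173195
```

View pics/c4.png

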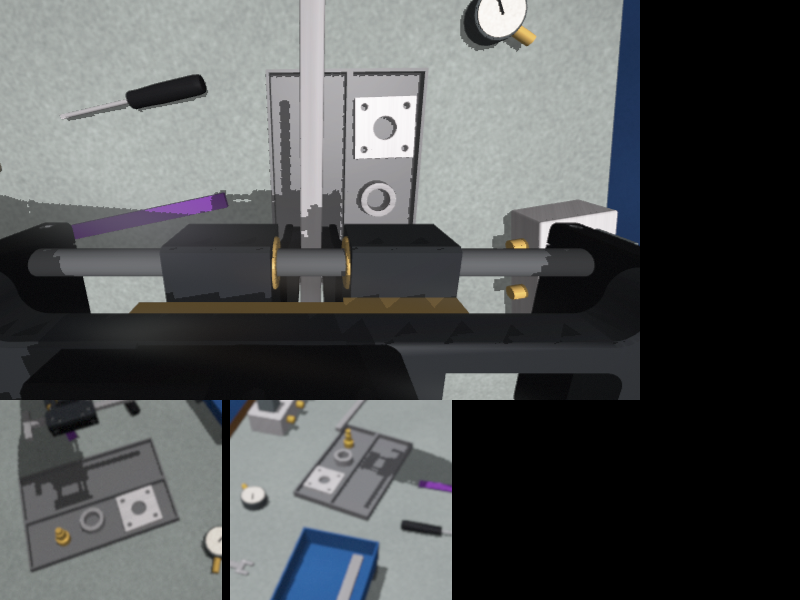

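The wrist picture shows the key straight in the grip and the tray nearly parallel to it. The tray's +y corners are at (267,72), divider (347,72) and (426,71).

```bash
python3 - <<'E'
from h import *
w=load('wrist4.png')
P=[ray(w,u,v,.019) for u,v in [(267,72),(347,72),(426,71),(273,220),(345,220),(416,220)]]
for p in P: print(p.round(4))
s=readout.read_state();Rm=R.from_quat(s['eef_rot']).as_matrix();t=np.array(s['ee_pos'])
for p in P: print('tool',(Rm.T@(p-t)).round(4))
# key ends relative to tool, shank edges at z of key = tcp-.019
for u,v in [(300,20),(325,20),(300,200),(322,200)]: print('key',(Rm.T@(ray(w,u,v,t[2]-.013)-t)).round(4))
c=load('scene4.png')
print([ray(c,140+u*200/222,220+(v-400)*180/200,.019)[:2].round(3).tolist() for u,v in [(21,473),(152,441),(163,480),(27,527)]])
E
```

```text
[ 0.5227 -0.0543  0.019 ]
[ 0.6234 -0.0719  0.019 ]
[ 0.723  -0.0881  0.019 ]
[ 0.4897 -0.2507  0.019 ]
[ 0.5924 -0.2687  0.019 ]
[ 0.6936 -0.2864  0.019 ]
tool [ 0.1297 -0.0558  0.2647]
tool [0.1297 0.0464 0.2647]
tool [0.1309 0.1472 0.2647]
tool [-0.0695 -0.0545  0.2646]
tool [-0.0695  0.0497  0.2646]
tool [-0.0695  0.1525  0.2646]
key [ 0.1135 -0.0049  0.013 ]
key [0.1135 0.0067 0.013 ]
key [ 0.0272 -0.0057  0.013 ]
key [0.0272 0.0061 0.013 ]
[[0.463, -0.344], [0.533, -0.053], [0.635, -0.075], [0.591, -0.367]]
```

>>> step_arm(
  deltas=[
    [[0,0,0,-0.015,-0.001,0.0,0],[0,0,0,-0.035,-0.002,0.02,0],[0,0,0,-0.046,-0.002,0.05,0],[0,0,0,-0.046,-0.002,0.085,0],[0,0,0,-0.046,-0.002,0.12,0],[0,0,0,-0.046,-0.002,0.155,0],[0,0,0,-0.046,-0.002,0.185,0],[0,0,0,-0.046,-0.002,0.205,0],[0,0,0,-0.046,-0.002,0.22,0],[0,0,0,-0.046,-0.002,0.23,0],[0,0,0,-0.046,-0.002,0.23,0]],
  ],
)

```text
time: 10.22
ee_pos: [0.5448, -0.2379, 0.0533]
eef_rot: [0.766, 0.643, -0.0, -0.0]
ft_force: [0.4, 0.0, -2.6]
width: 0.0117
grip_force: 45.0
```

```bash
python3 - <<'E'
from h import *
for n in ('wrist','scene','side'): snap(n,n+'5.png')
s=readout.read_state();print(s['ee_pos'],s['joint_positions'],s['ft_force'],s['width'])
a=cv2.imread('pics/wrist5.png'); b=cv2.imread('pics/scene5.png')[220:400,140:340];d=cv2.imread('pics/side5.png')[60:240,180:380]
h=np.zeros((600,800,3),np.uint8);h[:300,:480]=cv2.resize(a,(480,300));h[300:600,:333]=cv2.resize(b,(333,300));h[300:600,340:673]=cv2.resize(d,(333,300));cv2.imwrite('pics/c5.png',h)
E
```

```text
[ 0.54555851 -0.23800549  0.05445597] [ 0.19689589  0.44167152  0.1694113   1.74748392 -0.08828252  0.95845028
  0.22605863] [ 0.09105903 -0.24223544 -2.93166237] 0.011233764934484374
```

View pics/c5.png

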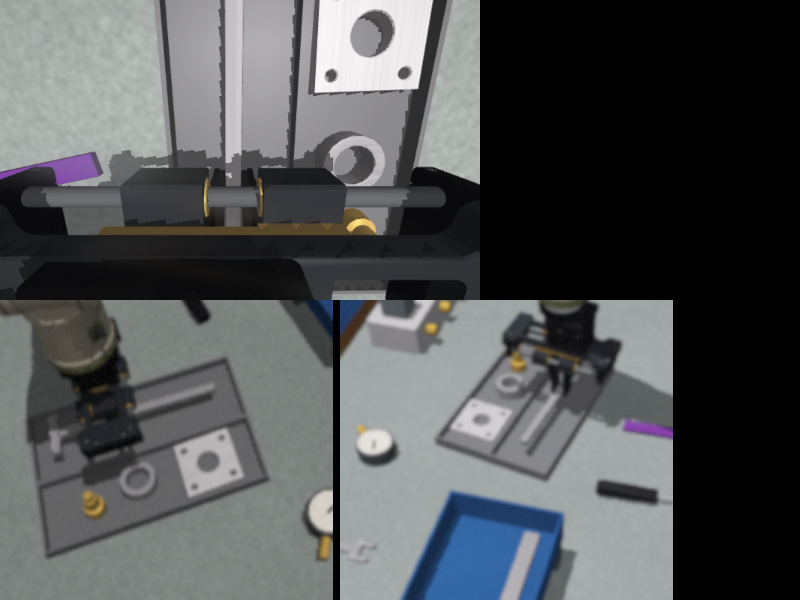

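The pictures show the key hanging level over the empty compartment, handle at (57,440) in the scene crop and clear of the walls. Next comes the slow final descent.

>>> step_arm(
  deltas=[
    [[0,0,0,0,0,0.007,0],[0,0,0,0,0,0.014,0],[0,0,0,0,0,0.019,0],[0,0,0,0,0,0.022,0],[0,0,0,0,0,0.023,0],[0,0,0,0,0,0.024,0],[0,0,0,0,0,0.024,0]],
  ],
)

```text
time: 11.25
ee_pos: [0.5451, -0.2378, 0.0297]
eef_rot: [0.766, 0.643, 0.0, 0.0]
ft_force: [-0.1, 0.1, -3.5]
width: 0.0118
grip_force: 45.0
```

>>> step_arm(
  deltas=[
    [[0,0,0,0,0,0.0005,0],[0,0,0,0,0,0.001,0],[0,0,0,0,0,0.001,0]],
  ],
)

```text
time: 11.62
ee_pos: [0.5452, -0.2378, 0.0289]
eef_rot: [0.766, 0.643, 0.0, 0.0]
ft_force: [-0.9, 0.7, 0.8]
width: 0.0111
grip_force: 45.0
```

>>> step_arm(
  deltas=[
    [[0,0,0,0,0,0.0005,0],[0,0,0,0,0,0.0005,0]],
  ],
  squeeze=10,
)

```text
time: 11.88
ee_pos: [0.5452, -0.2378, 0.0289]
eef_rot: [0.766, 0.643, 0.0, 0.0]
ft_force: [-4.7, 2.8, 6.9]
width: 0.0116
grip_force: 10.0
```

>>> step_arm(
  deltas=[
    [[0,0,0,0,0,0,14],[0,0,0,0,0,0,20],[0,0,0,0,0,0,28],[0,0,0,0,0,0,32],[0,0,0,0,0,0,32],[0,0,0,0,0,-0.01,32],[0,0,0,0,0,-0.03,32],[0,0,0,0,0,-0.07,32],[0,0,0,0,0,-0.12,32],[0,0,0,0,0,-0.17,32],[0,0,0,0.03,0,-0.21,32],[0,0,0,0.08,0,-0.22,32],[0,0,0,0.13,0,-0.22,32],[0,0,0,0.13,0,-0.22,32]],
  ],
)

```text
time: 13.62
ee_pos: [0.5685, -0.1048, 0.2499]
eef_rot: [0.764, 0.645, 0.001, 0.0]
ft_force: [0.3, -0.8, 0.6]
width: 0.0278
grip_force: 0.0
```

```bash
python3 - <<'E'
from h import *
for n in ('wrist','scene','side'): snap(n,n+'6.png')
s=readout.read_state();print(s['ee_pos'],s['time'],s['ft_force'],s['width'])
b=cv2.imread('pics/scene6.png')[150:400,130:430];d=cv2.imread('pics/side6.png')[60:310,180:380]
h=np.zeros((500,800,3),np.uint8);h[:400,:480]=cv2.resize(b,(480,400));h[:400,485:800]=cv2.resize(d,(315,400));cv2.imwrite('pics/c6.png',h)
E
```

```text
[ 0.56750262 -0.11085424  0.24915203] 13.775 [ 0.37232997 -0.06884389  0.72364307] 0.028020273875769986
```

View pics/c6.png

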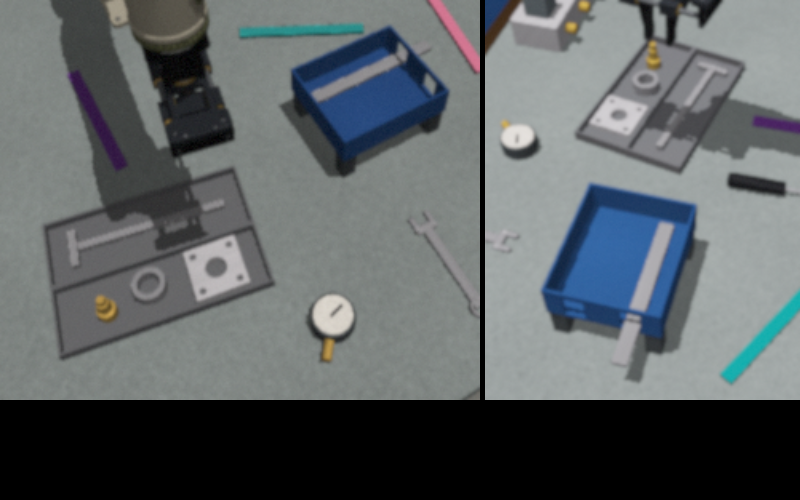

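The key lies flat in the empty compartment, from (72,248) to (222,203) in the scene crop. The flat bar is still in the bin and the gripper is clear, so I'm handing in.

```bash
python3 -c "
from bench import r
print(r.close_job())"
```

```text
the job is handed in; nothing more can be done
None
```

The T-key lies flat in the tray's empty long compartment, the flat bar is still in its slot in the bin, and the job was handed in at about 14 s with the gripper clear; no verdict came back.

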